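# Load the board carrier and lock it with the wing knob

## Task

A board carrier has to be loaded into its fixture: lift the small white carton out of the fixture's pocket and stand it upright on the bench top beside the fixture, swing the red wing knob in line with the channel, push the carrier along the channel fully home against the two end stops, then swing the wing back square across the channel behind it so that it is locked in. Mind the black cable that hangs over the back of the bench to the right. The wing passes close to the upright white panel: do not press on the panel, and leave the other things on the bench where they are.

Things in the scene. Friction and masses are not known exactly. Their poses are not given: they have to be found in the camera images.
- fixture: Fixed fixture: grey base plate 340 x 180 x 8 mm on four 30 mm feet (cables lie beneath), top z = 38. Origin: on the knob's axis, on the bench top. +x: the way the carrier slides home; z up. Plate spans x -215 to 125, y -114 to 66 mm. Channel along x between two rails 6 mm wide, inner faces y = -23.5 and -106.5, tops z = 48; open at its -x end.
- pocket (a point): Centre of the pocket's floor (fixture x = 60, y = -65, z = 38 mm): the last 100 mm of the channel, before two steel end stops with rubber faces at fixture x = 110 (at y = -40 and -90, tops z = 61 mm). The channel is 83 mm wide.
- wing_knob (a joint): Turn of the red wing knob, rad, counter-clockwise from above positive. 0: both wings in line with the channel, which is free; 1.57: square across, one wing 22 mm into the channel, the other towards the panel. Stops at -0.06 and 1.62. To close, the wing on the fixture's -x side goes into the channel; to open, back. It stays where left; takes about 3 N at a wing.
- wing_axis (a point): On the knob's upright axis (above the fixture's origin), half-way up its wings. Two straight wings 8 mm thick, tips 46 mm from the axis, from z = 51 to 78 mm above the bench; round hub of 11 mm radius.
- carrier_mid (a point): Centre (half-way up) of the loose dark carrier with a green board on it: 100 mm (its x, along the channel) x 80 x 25.5 mm, 0.3 kg, on the plate (centre 51 mm above the bench), 1.5 mm play each side; flat rear end to push on. Starts between the channel's open end and the knob. Home: centre at fixture x = 60, y = -65, rear end 6 mm ahead of the closed wing.
- carton_mid (a point): Centre (half-way up) of the small white loose carton, 50 mm (its x) x 62 mm (its y) x 55 mm high, 0.1 kg. It starts standing in the pocket, on the base plate; standing on the bench its centre is at z = 27.5 mm. There is free bench to the right (y < -0.2 m). On the way there a black equipment cable hangs at x > 0.65, y -0.08 to -0.18 m, above z = 0.24: pass well in front of it with the arm, too.
- jar_mid (a point): Centre of a bystander: jar 44 mm across, 47 mm high, on the bench behind the fixture.
- tape_mid (a point): Centre of a bystander: orange tape roll lying flat, 60 mm across, 12 mm high.
- cup_mid (a point): Centre of a bystander: clay cup 56 mm across, 78 mm high.
- bottle_mid (a point): Centre of a bystander: clear bottle 59 mm across, 169 mm high.
- pump_mid (a point): Centre of a bystander: blue desoldering pump lying along its own y, 206 mm long, 21 mm thick.
- carrier: The carrier itself; origin at the centre of its underside.
- carton: The carton itself; origin at the centre of its underside.
- panel: The fixture's upright white panel, with round sockets, 180 x 5 x 46 mm; origin at the centre of its foot, on the base plate, at fixture x = 25, y = 56.5 mm (face to the knob y = 54, top z = 84). Wing tips clear it by 8 mm. The robot must not press it with more than 10 N.
Mind the look-alikes: they are no part of the job. Leave any purple look-alike of the carton alone.

How it is judged:
On the way, in this order (a step that is already met when the one before it is completed fails the run):
1. the wing knob is turned in line with the channel (within 0.2 rad) (value of joint wing_knob below 0.2 rad), for 0.2 s.
2. the carrier is home against the end stops (within 4 mm) (x of carrier_mid in the frame of fixture between 0.056 and 0.064 m and height (world z) of carrier_mid below 0.055 m), for 0.2 s.
At the end, for the whole second after the job is handed in: The wing stands square across the channel (joint above 1.4 rad), the carrier is home against the end stops (within 4 mm) and flat on the plate, the carton stands upright (within 0.1 rad) on the bench top off the fixture, and both are at rest (all of step 2 and value of joint wing_knob above 1.4 rad and height (world z) of carton_mid between 0.024 and 0.031 m and angle between carton_mid's own z axis and vertical below 0.1 rad and linear speed of each of carton, carrier below 0.02 m/s); the robot touches nothing.
It fails at once if the robot presses on the upright panel with more than 10 N (contact force between any of the fingers, the arm and panel above 10 N).
It fails at once if the jar, tape roll, cup, bottle or pump is moved more than 30 mm (distance of any of jar_mid, tape_mid, cup_mid, bottle_mid, pump_mid from where it was at the start of the episode above 0.03 m).
It also fails if it takes over 67 s, if anything falls off the work surface, if the arm or the gripper's body presses on something with over 40 N, if the wrist force passes 120 N, or if a joint passes its speed limit or range.

## Robot

A 6-joint arm with a two-finger parallel gripper is mounted at the origin on a cart in front of the work surface, level with it; the furniture and walls round the work are solid. World frame = base frame: x ahead of the robot, y to its left, z up, the work surface at z = 0. Lengths are in m, angles in rad, forces in N, time in s.
With the tool pointing down it reaches from about 0.325 to 0.775 m from the base axis. Payload 5.5 kg.
Tool frame: the origin (TCP) lies midway between the tips of the shut fingers; the grasp point (between the pads) lies 19 mm behind it; y points along the fingers, z is the direction in which the jaws open and shut, and the axes are right-handed (so a half turn about y gives the same grasp; the last joint's range is limited). The gripper opens to 85 mm and grips with 20 to 120 N. Pads are 22 mm wide; open, the fingers measure 114 mm over their backs; the gripper's body (76 mm by 85 mm) begins 54 mm behind the grasp point. The pads swing forward as they close: fully open they stand 13 mm farther back than shut.
Start: joints at [1.126, 0.091, 1.231, -0, 1.82, -0.057], TCP at [0.227, 0.555, 0.231] pointing down, gripper open.
Joint ranges: [-2.87, 2.87], [-0.86, 2.18], [0.17, 2.46], [-1.51, 4.65], [0.06, 2.69], [-2.65, 2.65]. Speed limits (rad/s): [2.57, 2.57, 3.01, 3.14, 3.14, 3.14].

## Interface

Orientations are given as a 3x3 rotation matrix whose columns are the frame's x, y, z axes.
In Python, from plant import readout, optics, job gives the robot as it stands.
- The arm moves only by the tool play_rows, never from a script. Its argument "moves" is text: rows parted by semicolons, each of 6 numbers parted by spaces: the shift along the tool's x, y, z in m, then the turn, a rotation vector about the tool's x, y, z in degrees. A call has 1 to 20 rows; each row shifts and turns the commanded pose from where the row before left it, along the tool's axes as they then stand; what a row does not reach is not made up. A row lasts 1/8 s, in which the tool goes at most 62.5 mm and 10.7 degrees, less where a joint would pass 70% of its speed; a pose out of reach is approached as far as the arm can. A call with a gripper value outside its range is refused whole. "grip" is the opening, from 0 (shut) to 1 (fully open), set as the call begins (left out, the last holds). The fingers move at their own pace and stop on an object; "force" is the grip in N (left out, the last holds). Time passes only in rows, so rows that do not move let the fingers close. It gives the time, the measured TCP pose, the force and the opening at its end, in the units of the state.
- readout.read_state(): the state, without advancing time (a new reading comes with each control period).
- optics.read_camera(name): name is "scene" or "top" or "wrist"; returns a dict with "image" (480x640x3 uint8, red, green, blue), "depth" (480x640 float32, m along the optical axis (not along the pixel's ray), 0 where there is no reading), "vfov" (degrees; the focal length in pixels is half the picture's height over the tangent of half this angle, whatever the lens; pixels are square), "cx", "cy" (the principal point, pixels), "origin" and "orientation" of the camera in the world. Camera axes: x right, y down, z forward; pixel columns grow to the right and rows downward; lengths in m; the calibration is good to about 2 mm. A picture is of the moment at which its call begins.
- job.hand_in(): hands the job in, once; it reports no verdict.
The state is a dict: "t": time; "joint_positions": joint angles; "dq": joint speeds; "joint_torque": joint torques, N m; "eef_pos": TCP position; "tcp_rot": TCP orientation; "force": force on the tool from outside, world axes, zero at the start; "wrist_torque": the same for the moment, N m; "gripper_width": finger opening in m.
Only numpy, scipy, OpenCV 4.12 (cv2) and the standard library are available. Lean on these libraries where they do the work, as an engineer would, in place of code of your own. Each camera call takes 0.05 s, during which the arm holds its last target. There are 200 camera calls.

## Working session

There is one attempt and no reset: what is moved stays moved. The work goes in short steps, Python scripts to look and compute and a tool call to move; the robot and the scene stay as the last step left them, time stands still between calls to the robot, and variables do not carry over. Pictures are saved under pics/ and viewed, about 8 in all and at most 12, crops included, and the job is handed in when it is done.

Besides the shell and the picture viewer there is one more tool, called after "Call:" by a JSON object that holds its "method" and its "body". play_rows: Moves the arm, as the interface text tells. Its arguments: {"type":"object","properties":{"moves":{"type":"string"},"grip":{"type":"number"},"force":{"type":"number"}},"required":["moves"]}

```bash
mkdir -p pics; ls; cat > h.py <<'E'
import numpy as np, cv2
from plant import readout, optics, job
def cam(n):
    c=optics.read_camera(n); c['f']=240/np.tan(np.radians(c['vfov'])/2); c['R']=np.array(c['orientation']).reshape(3,3); c['o']=np.array(c['origin']); return c
def ray(c,u,v):
    return c['R']@np.array([(u-c['cx'])/c['f'],(v-c['cy'])/c['f'],1.])
def onplane(c,u,v,z):
    d=ray(c,u,v); return c['o']+d*(z-c['o'][2])/d[2]
def cloud(c):
    v,u=np.mgrid[0:480,0:640]; d=c['depth']
    P=np.stack([(u-c['cx'])/c['f']*d,(v-c['cy'])/c['f']*d,d],-1)@c['R'].T+c['o']; P[d==0]=np.nan; return P
def save(c,n): cv2.imwrite('pics/'+n,c['image'][...,::-1])
E
python3 - <<'E'
from h import *
s=readout.read_state(); print(s)
for n in('scene','top','wrist'):
    c=cam(n); save(c,n+'0.png'); print(n,c['vfov'],c['cx'],c['cy'],c['o'],c['R'].round(3).tolist(),(c['depth']>0).mean())
    np.savez(n+'0.npz',**{k:c[k] for k in('image','depth','f','cx','cy','o','R')})
E
```

```text
pics
{'t': 0.0, 'joint_positions': array([ 1.12631613e+00,  9.18511174e-02,  1.23188823e+00, -1.74270713e-05,
        1.81978675e+00, -5.66944768e-02]), 'dq': array([ 0.00023381,  0.00031597, -0.00265235,  0.00133923, -0.00014115,
        0.00213977]), 'joint_torque': array([ 1.07642933e-03, -4.58753550e+01, -4.18008220e+01, -9.86234454e-05,
        1.21980326e-02,  4.33115679e-05]), 'eef_pos': array([0.22676703, 0.55519443, 0.23015417]), 'tcp_rot': array([[ 9.25746979e-01, -8.16107678e-04,  3.78142651e-01],
       [-3.78143520e-01, -1.75283618e-03,  9.25745324e-01],
       [-9.26857476e-05, -9.99998131e-01, -1.93128863e-03]]), 'force': array([ 1.06199542, -0.0137658 ,  0.40104823]), 'wrist_torque': array([-0.03348466, -0.06051421,  0.00900623]), 'gripper_width': 0.08554833641632581}
scene 57.50491759931872 310.4943381029933 240.97495205571954 [ 0.0505412  -0.62648129  0.95958244] [[0.787, -0.455, 0.417], [-0.617, -0.573, 0.54], [-0.007, -0.682, -0.731]] 0.994404296875
top 53.6342653633327 315.0568105179817 236.17748546757358 [0.42208739 0.02621646 1.27805215] [[-0.019, -0.994, 0.104], [-1.0, 0.021, 0.013], [-0.015, -0.104, -0.995]] 0.9958984375
wrist 66.70153864172116 321.3116697906349 239.7194476504077 [0.16189824 0.58195704 0.37167032] [[0.379, 0.889, 0.259], [0.925, -0.363, -0.108], [-0.002, 0.28, -0.96]] 0.9959765625
```

View pics/top0.png

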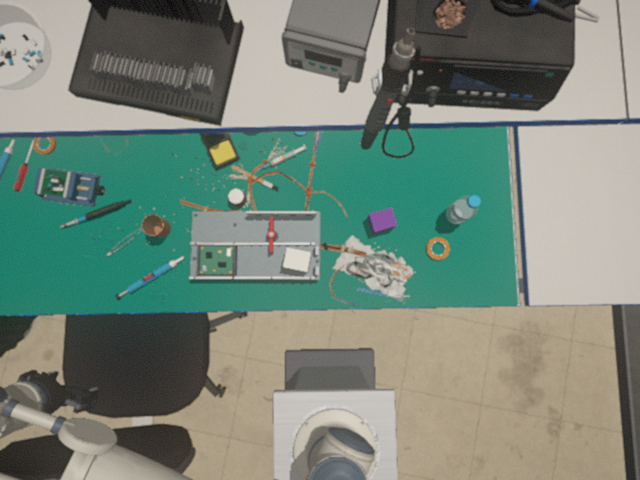

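View pics/scene0.png

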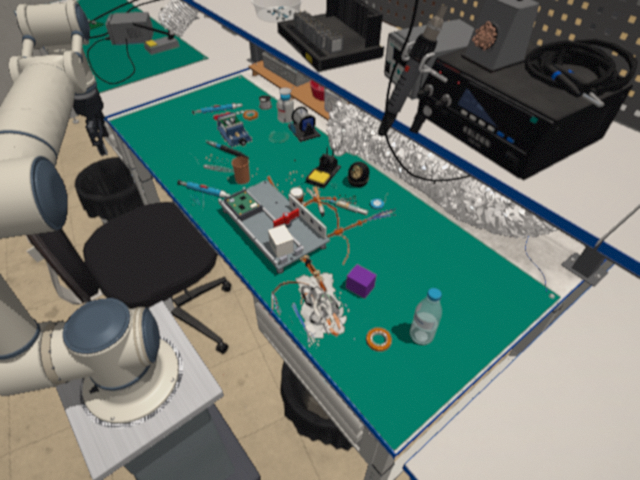

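The top view shows the white carton at (296,260) in the pocket, the red wing at (271,235) square across, the carrier at (216,261), the purple look-alike at (382,220), tape at (438,248), bottle at (462,210), cup at (155,226) and pump at (150,278). Other whitish things that could be mistaken for the carton are the jar (236,197) and the foil and paper (375,268).

```bash
cat > m.py <<'E'
from h import *
L=lambda n:{k:(v if v.ndim else float(v)) for k,v in np.load(n+'0.npz').items()}
for n,box in(('top',(180,190,340,300)),('scene',(210,160,350,290))):
    c=L(n);P=cloud(c);im=c['image'].astype(int);R,G,B=im[...,0],im[...,1],im[...,2]
    x0,y0,x1,y1=box
    roi=np.zeros((480,640),bool);roi[y0:y1,x0:x1]=1
    hsv=cv2.cvtColor(c['image'],cv2.COLOR_RGB2HSV)
    ms={'red':(R>110)&(G<70)&(B<80)&roi,
     'carton':(np.min(im,-1)>185)&(P[...,2]>.075)&(P[...,2]<.12)&roi,
     'plate':(P[...,2]>.025)&(P[...,2]<.13)&roi,
     'board':(G>R+15)&(G>B+10)&(P[...,2]>.045)&(P[...,2]<.085)&roi,
     'purple':(hsv[...,0]>130)&(hsv[...,0]<155)&(hsv[...,1]>120)}
    for k,m in ms.items():
        m=cv2.morphologyEx(m.astype(np.uint8),cv2.MORPH_OPEN,np.ones((2,2)))
        nn,lab,st,_=cv2.connectedComponentsWithStats(m)
        if nn<2: print(n,k,'none');continue
        i=1+st[1:,4].argmax();mm=lab==i
        v,u=np.where(mm);r=cv2.minAreaRect(np.stack([u,v],1).astype(np.float32));q=P[mm]
        zt=np.nanpercentile(q[:,2],80)
        r2=cv2.minAreaRect(np.nan_to_num(q[:,:2]).astype(np.float32)*1000)
        print(n,k,st[i],'px',np.round(r[0]),'med',np.nanmedian(q,0).round(4),'z80 %.4f'%zt,'xyrect',np.round(r2[0]),np.round(r2[1]),round(r2[2],1), 'ray',onplane(c,*r[0],zt).round(4))
    a=c['image'][y0:y1,x0:x1,::-1];cv2.imwrite(f'pics/{n}c.png',cv2.resize(a,None,fx=4.5,fy=4.5,interpolation=2))
    pz={'tape':(438,248),'bottle':(462,210),'foil':(375,268),'jar':(236,196),'cupe':(155,226)}
    if n=='top':
        for k,(u,v) in pz.items(): print(k,P[v,u].round(3))
        print('foil maxz',np.nanmax(P[235:302,330:415,2]), P[235:302,410,1].mean(), 'edge bench',P[300,400],P[130,400])
E
python3 m.py
```

```text
top red none
top carton [285 249  26  23 457] px [298. 260.] med [0.4869 0.0872 0.0928] z80 0.0947 xyrect [257.  61.] [524.  66.] 6.2 ray [0.4864 0.086  0.0947]
top plate [ 190  212  132   69 8766] px [256. 246.] med [0.5267 0.1951 0.0395] z80 0.0573 xyrect [310. 193.] [635. 361.] 2.3 ray [0.5274 0.1961 0.0573]
top board [201 247  33  28 727] px [217. 260.] med [0.491  0.2973 0.0583] z80 0.0604 xyrect [492. 295.] [86. 70.] 88.9 ray [0.4918 0.2951 0.0604]
top purple none
tape [ 0.517 -0.287  0.002]
bottle [ 0.6   -0.321  0.12 ]
foil [ 0.466 -0.115  0.018]
jar [0.661 0.248 0.05 ]
cupe [0.592 0.477 0.003]
foil maxz 0.029162146845526316 -0.2097793111402716 edge bench [ 0.38046794 -0.17879034  0.01002587] [ 0.84383359 -0.19705068  0.00587757]
scene red [275 210  25  17 152] px [288. 219.] med [0.5667 0.149  0.0643] z80 0.0738 xyrect [311.  71.] [637.  37.] 16.3 ray [0.5587 0.1392 0.0738]
scene carton [270 227  23  18 271] px [281. 235.] med [0.4936 0.08   0.0933] z80 0.0948 xyrect [501.  80.] [59. 63.] 73.3 ray [0.4939 0.0795 0.0948]
scene plate [ 220  181  111   89 5287] px [276. 220.] med [0.532 0.155 0.042] z80 0.0620 xyrect [358. 186.] [731. 343.] 2.4 ray [0.5341 0.1658 0.062 ]
scene board [230 194  27  20 323] px [243. 204.] med [0.4973 0.2914 0.0597] z80 0.0617 xyrect [279. 143.] [622.  79.] 33.7 ray [0.4971 0.2869 0.0617]
scene purple [348 267  28  31 603] px [361. 282.] med [ 0.5834 -0.1488  0.0507] z80 0.0560 xyrect [317. -91.] [ 67. 657.] 79.8 ray [ 0.5788 -0.1548  0.056 ]
```

View pics/topc.png

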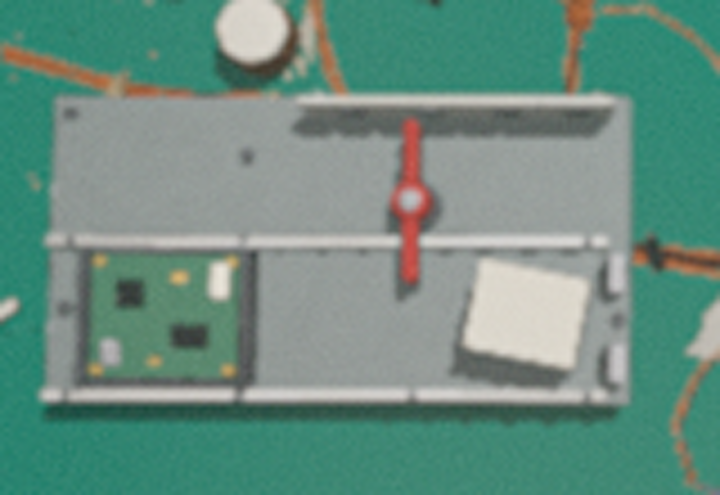

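The crop confirms the choice: the white carton sits in the pocket at crop (525,315), turned by about 13°, with its 62 mm side along the channel. The wing at (410,200) is square across. Next I'll go above the pocket for a wrist look.

```bash
cat >> h.py <<'E'
from scipy.spatial.transform import Rotation as Ro
def Rt(yaw):
    "tool down, jaw axis (tool z) at world angle yaw deg"
    c,s=np.cos(np.radians(yaw)),np.sin(np.radians(yaw)); return np.array([[s,0,c],[-c,0,s],[0,-1,0]])
def plan(p,yaw,n,start=None):
    s=readout.read_state(); p0,R0=(np.array(s['eef_pos']),np.array(s['tcp_rot']).reshape(3,3)) if start is None else start
    R1=Rt(yaw) if np.isscalar(yaw) else yaw
    w=Ro.from_matrix(R0.T@R1).as_rotvec(); pc=p0.copy();Rc=R0.copy();o=[]
    for i in range(n):
        d=(np.array(p)-pc)/(n-i); r=np.degrees(Ro.from_matrix(Rc.T@R1).as_rotvec())/(n-i)
        d=(Rc.T@d).round(4); r=r.round(1); o.append(' '.join('%g'%(a+0) for a in [*d,*r])); pc=pc+Rc@d; Rc=Rc@Ro.from_rotvec(np.radians(r)).as_matrix()
    print('; '.join(o)); return pc,Rc
E
python3 -c "
from h import *
plan([.5,.1,.27],-13.6,12)"
```

```text
0.0354 -0.0033 -0.0265 0 6.8 0; 0.0383 -0.0033 -0.0221 0 6.8 0; 0.0407 -0.0033 -0.0174 0 6.8 0; 0.0424 -0.0033 -0.0125 0 6.8 0; 0.0436 -0.0032 -0.0074 0 6.8 0; 0.0442 -0.0033 -0.0022 0 6.8 0; 0.0442 -0.0032 0.0031 0 6.8 0; 0.0435 -0.0033 0.0083 0 6.8 0; 0.0422 -0.0032 0.0133 0 6.7 0; 0.0403 -0.0033 0.0182 0 6.8 0; 0.0379 -0.0032 0.0228 0 6.7 0; 0.035 -0.0033 0.0272 0 6.8 0.1
```

Call:
{"method": "play_rows", "body": {"moves": "0.0354 -0.0033 -0.0265 0 6.8 0; 0.0383 -0.0033 -0.0221 0 6.8 0; 0.0407 -0.0033 -0.0174 0 6.8 0; 0.0424 -0.0033 -0.0125 0 6.8 0; 0.0436 -0.0032 -0.0074 0 6.8 0; 0.0442 -0.0033 -0.0022 0 6.8 0; 0.0442 -0.0032 0.0031 0 6.8 0; 0.0435 -0.0033 0.0083 0 6.8 0; 0.0422 -0.0032 0.0133 0 6.7 0; 0.0403 -0.0033 0.0182 0 6.8 0; 0.0379 -0.0032 0.0228 0 6.7 0; 0.035 -0.0033 0.0272 0 6.8 0; 0 0 0 0 0 0; 0 0 0 0 0 0"}}

```text
t: 1.9
eef_pos: [0.4999, 0.1004, 0.2701]
tcp_rot: [[-0.235, -0.001, 0.972], [-0.972, 0.0, -0.235], [-0.0, -1.0, -0.001]]
force: [-0.4, 0.2, 0.2]
gripper_width: 0.0853
```

```bash
python3 - <<'E'
from h import *
s=readout.read_state();print(s['t'],s['eef_pos'],s['tcp_rot'].round(3).tolist(),s['joint_positions'].round(2))
c=cam('wrist');save(c,'w1.png');np.savez('w10.npz',**{k:c[k] for k in('image','depth','f','cx','cy','o','R')});print(c['o'],c['f'])
E
```

```text
1.9 [0.49987108 0.10041011 0.27013413] [[-0.235, -0.001, 0.972], [-0.972, 0.0, -0.235], [-0.0, -1.0, -0.001]] [ 0.13 -0.14  1.39  0.    1.89  0.37]
[0.51785216 0.16925606 0.41157629] 364.66051214950386
```

View pics/w1.png

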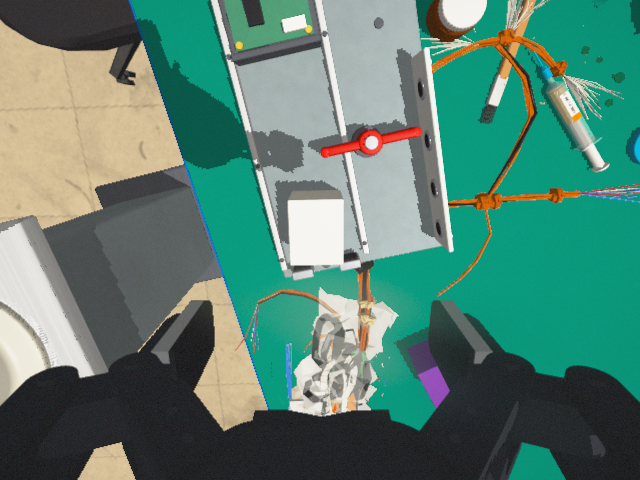

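The wrist view shows the carton top at (289–343, 198–265), the hub at (371,143), the wing tips at (325,153) and (418,131), the rails running from (232,57) to (285,265) and from (320,30) to (365,250), and the panel at (437,150).

```bash
cat > m2.py <<'E'
from h import *
import sys
def meas(c):
    P=cloud(c);im=c['image'].astype(int);R,G,B=im[...,0],im[...,1],im[...,2]
    out={}
    roi=np.zeros((480,640),bool);roi[:300,190:470]=1
    red=((R>110)&(G<80)&(B<80)&roi).astype(np.uint8)
    n,l,st,_=cv2.connectedComponentsWithStats(red);m=l==1+st[1:,4].argmax()
    v,u=np.where(m); zr=np.nanpercentile(P[m][:,2],80)
    W=np.array([onplane(c,a,b,zr) for a,b in zip(u,v)])[:,:2]*1000
    r=cv2.minAreaRect(W.astype(np.float32)); print('red z',zr,np.round(r[0],1),np.round(r[1],1),round(r[2],1))
    wh=((im.min(-1)>180)&(P[...,2]>.08)&(P[...,2]<.11)&roi).astype(np.uint8)
    n,l,st,_=cv2.connectedComponentsWithStats(wh);
    if n>1:
        i=1+st[1:,4].argmax();m=l==i;v,u=np.where(m);z=np.nanmedian(P[m][:,2])
        W=np.array([onplane(c,a,b,z) for a,b in zip(u,v)])[:,:2]*1000
        r=cv2.minAreaRect(W.astype(np.float32)); print('carton z',z,np.round(r[0],1),np.round(r[1],1),round(r[2],1), 'px',st[i])
    rail=((im.min(-1)>150)&(abs(P[...,2]-.048)<.006)&roi).astype(np.uint8)
    n,l,st,_=cv2.connectedComponentsWithStats(rail)
    for i in range(1,n):
        if st[i,4]<150: continue
        v,u=np.where(l==i);z=np.nanmedian(P[l==i][:,2])
        W=np.array([onplane(c,a,b,.048) for a,b in zip(u,v)])[:,:2]*1000
        vx,vy,x0,y0=cv2.fitLine(W.astype(np.float32),cv2.DIST_HUBER,0,.01,.01).ravel()
        print('rail',st[i],'z',z.round(4),'ang',np.degrees(np.arctan2(vx,-vy)).round(2),'pt',x0.round(1),y0.round(1),'yrange',W[:,1].min().round(1),W[:,1].max().round(1))
    hub=((im.min(-1)>170)&(P[...,2]>.07)).astype(np.uint8)
    g=((abs(P[...,2]-.0637)<.01)&(P[...,1]>.15)&(P[...,0]>.44)&(P[...,0]<.54)&roi)
    q=P[g]; 
    if len(q): print('carrier front y',np.percentile(q[:,1],1), q.mean(0))
    pn=((im.min(-1)>150)&(P[...,2]>.07)&(P[...,0]>.59)&(P[...,0]<.66)&roi)
    q=P[pn]
    if len(q): print('panel',np.percentile(q,[2,50,98],axis=0).round(4).tolist())
if __name__=='__main__':
    meas({k:(v if v.ndim else float(v)) for k,v in np.load('w10.npz').items()})
    c={k:(v if v.ndim else float(v)) for k,v in np.load('w10.npz').items()}
    print('hub',onplane(c,371,143,.08)); P=cloud(c);print(P[143,371],P[220,315],P[200,310])
E
python3 m2.py
```

```text
red z 0.07819008208366815 [557.5 151.8] [20.8 89.4] 79.9
carton z 0.09168757670610711 [492.1  86.2] [61.4 49.4] 77.3 px [ 288  199   56   66 3568]
rail [211   0  20  55 340] z 0.0468 ang 178.42 pt 452.0 278.8 yrange 256.4 300.3
rail [315   0  13  33 216] z 0.0467 ang 179.92 pt 540.4 266.2 yrange 253.0 278.9
rail [442   0  28  29 691] z 0.0457 ang 40.31 pt 656.5 240.2 yrange 226.8 252.6
rail [322  34  25 103 648] z 0.0467 ang 178.49 pt 539.0 207.8 yrange 162.1 250.6
rail [227  59  25  74 445] z 0.0468 ang 178.92 pt 450.7 219.8 yrange 186.5 252.3
rail [345 152  24 102 591] z 0.0466 ang 178.61 pt 536.3 96.9 yrange 41.2 146.2
rail [256 170  31 100 550] z 0.0467 ang 178.75 pt 447.8 99.7 yrange 43.4 150.7
carrier front y 0.24450033005831578 [0.49403227 0.26538535 0.05801354]
panel [[0.6103, 0.0402, 0.0808], [0.6139, 0.1356, 0.0826], [0.6176, 0.2119, 0.0843]]
hub [0.5578826  0.15099488 0.08      ]
[0.55767004 0.15109184 0.08176065] [0.49416517 0.09763099 0.09092328] [0.49418863 0.11626951 0.090407  ]
```

The fixture's axis is at about (0.558, 0.151), with +x pointing to world -y and a yaw of 1.3°. The two rails are 89 mm apart on centres, as they should be, and the channel centre agrees with the hub. The carton centre is (0.492, 0.086), 61×49 mm with its top at z 0.092, which fits the given sizes. Now I'll plan the grasp.

```bash
python3 -c "
from h import *
a=plan([.492,.0862,.10],-12.7,4)
a=plan([.492,.0862,.054],-12.7,3,a)
print();b=plan([.492,.0862,.20],-12.7,4,a)
b=plan([.44,-.37,.20],-12.7,11,b)
b=plan([.44,-.37,.03],-12.7,5,b)
"
```

```text
0.004 0.0426 -0.001 0 -0.2 0; 0.004 0.0426 -0.001 0 -0.2 0; 0.004 0.0425 -0.001 0 -0.2 0; 0.0041 0.0426 -0.0011 0 -0.2 0
0 0.0153 0 0 0 0; 0 0.0153 0 0 0 0; 0 0.0154 0.0001 0 0 0

0 -0.0365 0 0 0 0; 0 -0.0365 0 0 0 0; 0 -0.0365 -0.0001 0 0 0; -0.0001 -0.0365 0 0 0 0
0.0415 0 0.0045 0 0 0; 0.0415 0 0.0045 0 0 0; 0.0415 0 0.0045 0 0 0; 0.0415 0 0.0045 0 0 0; 0.0415 0 0.0045 0 0 0; 0.0415 0 0.0045 0 0 0; 0.0415 0 0.0046 0 0 0; 0.0415 0 0.0045 0 0 0; 0.0415 0 0.0046 0 0 0; 0.0415 -0.0001 0.0045 0 0 0; 0.0415 0 0.0046 0 0 0
0 0.034 0 0 0 0; 0 0.034 0 0 0 0; 0 0.034 0 0 0 0; 0 0.034 0 0 0 0; 0 0.034 0.0001 0 0 0
```

Call:
{"method": "play_rows", "body": {"moves": "0.004 0.0426 -0.001 0 -0.2 0; 0.004 0.0426 -0.001 0 -0.2 0; 0.004 0.0425 -0.001 0 -0.2 0; 0.004 0.0426 -0.001 0 -0.2 0; 0 0.0153 0 0 0 0; 0 0.0153 0 0 0 0; 0 0.0153 0 0 0 0; 0 0 0 0 0 0; 0 0 0 0 0 0", "grip": 1}}

```text
t: 3.08
eef_pos: [0.4931, 0.0856, 0.0552]
tcp_rot: [[-0.222, 0.001, 0.975], [-0.975, 0.0, -0.222], [-0.0, -1.0, 0.001]]
force: [0.5, 0.4, -0.2]
gripper_width: 0.0852
```

Call:
{"method": "play_rows", "body": {"moves": "0 0 0 0 0 0; 0 0 0 0 0 0; 0 0 0 0 0 0; 0 0 0 0 0 0; 0 0 0 0 0 0; 0 0 0 0 0 0; 0 0 0 0 0 0; 0 0 0 0 0 0", "grip": 0, "force": 30}}

```text
t: 4.08
eef_pos: [0.493, 0.0855, 0.055]
tcp_rot: [[-0.222, 0.001, 0.975], [-0.975, 0.0, -0.222], [-0.0, -1.0, 0.001]]
force: [-0.3, -0.4, 6.7]
gripper_width: 0.0499
```

Call:
{"method": "play_rows", "body": {"moves": "0 -0.0365 0 0 0 0; 0 -0.0365 0 0 0 0; 0 -0.0365 0 0 0 0; 0 -0.0365 0 0 0 0; 0.0415 0 0.0045 0 0 0; 0.0415 0 0.0045 0 0 0; 0.0415 0 0.0045 0 0 0; 0.0415 0 0.0045 0 0 0; 0.0415 0 0.0045 0 0 0; 0.0415 0 0.0045 0 0 0; 0.0415 0 0.0045 0 0 0; 0.0415 0 0.0045 0 0 0; 0.0415 0 0.0045 0 0 0; 0.0415 0 0.0045 0 0 0; 0.0415 0 0.0045 0 0 0; 0 0 0 0 0 0; 0 0 0 0 0 0"}}

```text
t: 6.2
eef_pos: [0.4394, -0.37, 0.1993]
tcp_rot: [[-0.222, -0.001, 0.975], [-0.975, 0.002, -0.222], [-0.001, -1.0, -0.001]]
force: [-1.1, 0.6, -0.8]
gripper_width: 0.0497
```

```bash
python3 - <<'E'
from h import *
s=readout.read_state();print(s['t'],s['eef_pos'],s['gripper_width'])
c=cam('wrist');t=cam('top');a=np.hstack([c['image'],t['image'][120:320,160:480].repeat(2,0).repeat(2,1)[:480] if 0 else cv2.copyMakeBorder(cv2.resize(t['image'][120:320,160:560],(640,320)),0,160,0,0,cv2.BORDER_CONSTANT)])
cv2.imwrite('pics/l.png',cv2.resize(a,(800,300))[...,::-1])
P=cloud(t);print(np.nanpercentile(P[232:255,285:310],95,axis=(0,1)))
E
```

```text
6.2 [ 0.4393719  -0.37004593  0.19933493] 0.04968306464226104
[0.56152423 0.11865694 0.04701361]
```

View pics/l.png

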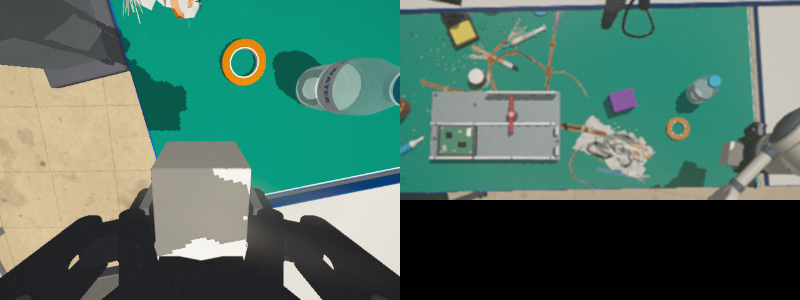

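The carton is held level and the bench below it is clear. The tape is at about (243,62) and the bottle at (345,82) in the left pane, both well away. Lowering.

Call:
{"method": "play_rows", "body": {"moves": "0 0.04 0 0 0 0; 0 0.04 0 0 0 0; 0 0.04 0 0 0 0; 0 0.03 0 0 0 0; 0 0.02 0 0 0 0; 0 0.005 0 0 0 0; 0 0.003 0 0 0 0; 0 0 0 0 0 0; 0 0 0 0 0 0"}}

```text
t: 7.42
eef_pos: [0.44, -0.3711, 0.0235]
tcp_rot: [[-0.222, 0.001, 0.975], [-0.975, -0.001, -0.222], [0.001, -1.0, 0.002]]
force: [0.5, 0.1, -1.1]
gripper_width: 0.0498
```

Call:
{"method": "play_rows", "body": {"moves": "0 0.002 0 0 0 0; 0 0.002 0 0 0 0; 0 0 0 0 0 0; 0 0 0 0 0 0"}}

```text
t: 7.92
eef_pos: [0.4395, -0.3706, 0.0182]
tcp_rot: [[-0.222, -0.0, 0.975], [-0.975, 0.0, -0.222], [-0.0, -1.0, -0.0]]
force: [-0.1, -0.2, -1.4]
gripper_width: 0.0498
```

Call:
{"method": "play_rows", "body": {"moves": "0 0.001 0 0 0 0; 0 0.001 0 0 0 0; 0 0 0 0 0 0"}}

```text
t: 8.3
eef_pos: [0.4396, -0.3707, 0.017]
tcp_rot: [[-0.222, 0.0, 0.975], [-0.975, -0.0, -0.222], [0.0, -1.0, 0.0]]
force: [-1.0, 1.9, 4.5]
gripper_width: 0.0496
```

Contact at 0.017, as expected. Releasing and rising.

Call:
{"method": "play_rows", "body": {"moves": "0 0 0 0 0 0; 0 0 0 0 0 0; 0 0 0 0 0 0; 0 0 0 0 0 0; 0 -0.01 0 0 0 0; 0 -0.03 0 0 0 0; 0 -0.05 0 0 0 0; 0 -0.05 0 0 0 0; 0 -0.05 0 0 0 0; 0 0 0 0 0 0", "grip": 1}}

```text
t: 9.55
eef_pos: [0.441, -0.3719, 0.2134]
tcp_rot: [[-0.222, 0.008, 0.975], [-0.975, -0.008, -0.222], [0.006, -1.0, 0.009]]
force: [0.2, -0.1, -0.7]
gripper_width: 0.0854
```

```bash
python3 - <<'E'
from h import *
s=readout.read_state();print(s['t'],s['eef_pos'],s['gripper_width'])
c=cam('wrist');P=cloud(c);m=(c['image'].min(-1)>120)&(P[...,2]>.045)&(P[...,2]<.07)&(abs(P[...,1]+.37)<.06)&(abs(P[...,0]-.44)<.06)
q=P[m];print(len(q),np.percentile(q,[2,50,98],axis=0).round(4))
if len(q)>50:
  A=np.c_[q[:,:2],np.ones(len(q))];print('tilt',np.linalg.lstsq(A,q[:,2],rcond=None)[0])
# pushing approach: wing-side start fixture(32,-36)
O=np.array([.558,.151]);ex=np.array([-.0227,-.9997]);ey=np.array([.9997,-.0227])
F=lambda x,y,z=0.16:[*(O+x*ex+y*ey),z]
a=plan(F(.045,-.036,.19),-1.3,12)
a=plan(F(.045,-.036,.058),-1.3,4,a)
E
```

```text
9.55 [ 0.44096182 -0.37192755  0.21339265] 0.08542993702565232
4157 [[ 0.415  -0.4007  0.0523]
 [ 0.4409 -0.3693  0.0537]
 [ 0.4667 -0.34    0.0551]]
tilt [-0.0004357   0.00031204  0.05402208]
-0.0403 0.0015 -0.0023 0 -1 0; -0.0404 0.0015 -0.0016 0 -1 0; -0.0404 0.0015 -0.0009 0 -1 0; -0.0404 0.0015 -0.0002 0 -0.9 0; -0.0404 0.0015 0.0005 0 -1 0; -0.0404 0.0015 0.0012 0 -0.9 0; -0.0404 0.0015 0.0018 0 -1 0; -0.0403 0.0015 0.0025 -0.1 -0.9 0; -0.0403 0.0016 0.0031 0 -1 0.1; -0.0402 0.0016 0.0039 -0.1 -0.9 0; -0.0402 0.0016 0.0045 0 -1 0.1; -0.0401 0.0017 0.0051 -0.1 -0.9 0
0 0.033 0 0 0 0; 0 0.033 0 0 0 0; 0 0.033 0.0001 0 0 0; -0.0001 0.033 0 0 0 0
```

The carton stands flat: top at 0.054, tilt under 0.001, centre (0.441, -0.370). Next I'll go to the wing with the fingers shut and push on its +x face.

Call:
{"method": "play_rows", "body": {"moves": "-0.0403 0.0015 -0.0023 0 -1 0; -0.0404 0.0015 -0.0016 0 -1 0; -0.0404 0.0015 -0.0009 0 -1 0; -0.0404 0.0015 -0.0002 0 -0.9 0; -0.0404 0.0015 0.0005 0 -1 0; -0.0404 0.0015 0.0012 0 -0.9 0; -0.0404 0.0015 0.0018 0 -1 0; -0.0403 0.0015 0.0025 0 -0.9 0; -0.0403 0.0016 0.0031 0 -1 0; -0.0402 0.0016 0.0039 0 -0.9 0; -0.0402 0.0016 0.0045 0 -1 0; -0.0401 0.0017 0.0051 0 -0.9 0; 0 0.033 0 0 0 0; 0 0.033 0 0 0 0; 0 0.033 0 0 0 0; 0 0.03 0 0 0 0; 0 0 0 0 0 0; 0 0 0 0 0 0", "grip": 0}}

```text
t: 11.85
eef_pos: [0.5202, 0.1076, 0.0594]
tcp_rot: [[-0.023, 0.0, 1.0], [-1.0, 0.0, -0.023], [-0.0, -1.0, 0.0]]
force: [0.1, -0.0, 0.4]
gripper_width: -0.0001
```

```bash
cat >> h.py <<'E'
O=np.array([.558,.151]);ex=np.array([-.0227,-.9997]);ey=np.array([.9997,-.0227])
F=lambda x,y,z:[*(O+x*ex+y*ey),z]
E
python3 - <<'E'
from h import *
s=readout.read_state();print(s['t'],s['eef_pos'],s['tcp_rot'].round(3).tolist(),s['gripper_width'],s['joint_positions'].round(2))
c=cam('wrist');cv2.imwrite('pics/w2.png',c['image'][...,::-1])
z=.058;a=plan(F(.016,-.033,z),-1.3,3)
for th in range(80,-1,-8):
    t=np.radians(th);p=.033*np.array([-np.cos(t),-np.sin(t)])+.0155*np.array([np.sin(t),-np.cos(t)])
    a=plan(F(*p,z),-1.3-(90-th),1,a)
E
```

```text
11.85 [0.52024999 0.10757002 0.05937173] [[-0.023, 0.0, 1.0], [-1.0, 0.0, -0.023], [-0.0, -1.0, 0.0]] -9.934963112068355e-05 [ 0.14 -0.06  1.69 -0.    1.51  0.16]
-0.0094 0.0007 0.0011 0 0 0; -0.0094 0.0007 0.0011 -0.1 0 0; -0.0094 0.0008 0.001 0 0 0
-0.0064 0 -0.0022 0 10 0
-0.0048 0 -0.0018 0 8 0
-0.0047 0 -0.0018 0 8 0
-0.0047 0 -0.0019 0 8 0
-0.0048 0 -0.0018 0 8 0
-0.0047 0 -0.0019 0 8 0
-0.0048 0 -0.0018 0 8 0
-0.0047 0 -0.0018 0 8 0
-0.0048 0 -0.0019 0 8 0
-0.0047 0 -0.0018 0 8 0
-0.0048 0 -0.0018 0 8 0
```

View pics/w2.png

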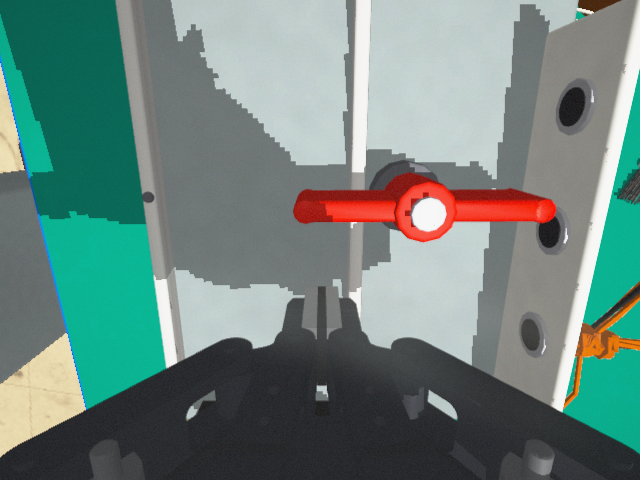

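The shut fingertips at (322,300) stand in front of the channel wing (297–400, 207), clear of the hub (425,212) and the panel. Pushing along the arc.

Call:
{"method": "play_rows", "body": {"moves": "-0.0094 0 0.001 0 0 0; -0.0094 0 0.001 0 0 0; -0.0094 0 0.001 0 0 0; -0.0064 0 -0.0022 0 10 0; -0.0048 0 -0.0018 0 8 0; -0.0047 0 -0.0018 0 8 0; -0.0047 0 -0.0019 0 8 0; -0.0048 0 -0.0018 0 8 0"}}

```text
t: 12.9
eef_pos: [0.5223, 0.1625, 0.0591]
tcp_rot: [[-0.689, -0.001, 0.725], [-0.725, -0.001, -0.689], [0.001, -1.0, 0.0]]
force: [-0.9, -1.8, 1.8]
gripper_width: 0.0004
```

Call:
{"method": "play_rows", "body": {"moves": "-0.0047 0 -0.0019 0 8 0; -0.0048 0 -0.0018 0 8 0; -0.0047 0 -0.0018 0 8 0; -0.0048 0 -0.0019 0 8 0; -0.0047 0 -0.0018 0 8 0; -0.0048 0 -0.0018 0 8 0; 0 0 0 0 0 0; 0 0 0 0 0 0"}}

```text
t: 13.9
eef_pos: [0.5424, 0.1845, 0.0587]
tcp_rot: [[-1.0, 0.0, -0.02], [0.02, 0.0, -1.0], [-0.0, -1.0, -0.0]]
force: [-0.7, 0.4, 1.3]
gripper_width: 0.0001
```

```bash
python3 - <<'E'
from h import *
s=readout.read_state()
p=np.array(s['eef_pos']);R=s['tcp_rot'];p2=p+R@[.005,-.10,0]
a=plan(p2,R,3)
a=plan(F(-.19,-.065,.2),-1.3,10,a)
E
```

```text
0.0017 -0.0333 0 0 0 0; 0.0017 -0.0334 0 0 0 0; 0.0016 -0.0333 0 0 0 0
0.0043 -0.0041 -0.0157 0 -9 0; 0.0018 -0.0041 -0.0162 0 -9 0; -0.0007 -0.0041 -0.0163 0 -9 0; -0.0033 -0.0041 -0.0159 0 -9 0; -0.0057 -0.0042 -0.0152 0 -9 0; -0.008 -0.0041 -0.0142 0 -9 0; -0.0102 -0.0042 -0.0127 0 -9 0; -0.012 -0.0041 -0.011 0 -8.9 0; -0.0136 -0.0042 -0.009 0 -9 0; -0.0148 -0.0041 -0.0068 0 -8.9 0
```

Call:
{"method": "play_rows", "body": {"moves": "0.004 -0.002 0 0 0 0; 0.001 -0.045 0 0 0 0; 0 -0.05 0 0 0 0; 0.0043 -0.0041 -0.0157 0 -9 0; 0.0018 -0.0041 -0.0162 0 -9 0; -0.0007 -0.0041 -0.0163 0 -9 0; -0.0033 -0.0041 -0.0159 0 -9 0; -0.0057 -0.0042 -0.0152 0 -9 0; -0.008 -0.0041 -0.0142 0 -9 0; -0.0102 -0.0042 -0.0127 0 -9 0; -0.012 -0.0041 -0.011 0 -8.9 0; -0.0136 -0.0042 -0.009 0 -9 0; -0.0148 -0.0041 -0.0068 0 -8.9 0; 0 0 0 0 0 0; 0 0 0 0 0 0"}}

```text
t: 15.78
eef_pos: [0.4978, 0.3417, 0.1969]
tcp_rot: [[-0.029, -0.0, 1.0], [-1.0, -0.0, -0.029], [0.0, -1.0, 0.0]]
force: [0.4, -1.7, -0.4]
gripper_width: -0.0001
```

```bash
python3 - <<'E'
from h import *
s=readout.read_state();print(s['t'],s['eef_pos'],s['tcp_rot'].round(3).tolist())
c=cam('wrist');save(c,'w3.png');P=cloud(c)
fx=(P[...,:2]-O)@ex;fy=(P[...,:2]-O)@ey
m=(abs(fy+.065)<.03)&(P[...,2]>.052)&(P[...,2]<.075)&(fx>-.25)&(fx<0)
print('carrier fx',np.percentile(fx[m],[.5,2,50,98,99.5]).round(4),'z',np.median(P[m][:,2]))
im=c['image'].astype(int);r=(im[...,0]>110)&(im[...,1]<80)&(im[...,2]<80)&(abs(fy)<.06)&(abs(fx)<.06)
q=np.stack([fx[r],fy[r]],1).astype(np.float32)*1000
print('wing',r.sum(),cv2.fitLine(q,cv2.DIST_L2,0,.01,.01).ravel(),q.min(0),q.max(0))
E
```

```text
15.775 [0.49779801 0.34171683 0.19694818] [[-0.029, -0.0, 1.0], [-1.0, -0.0, -0.029], [0.0, -1.0, 0.0]]
carrier fx [-0.1931 -0.1929 -0.1644 -0.1286 -0.1255] z 0.05706864596674008Traceback (most recent call last):
  File "<stdin>", line 9, in <module>
cv2.error: OpenCV(4.12.0) /io/opencv/modules/imgproc/src/linefit.cpp:50: error: (-215:Assertion failed) count > 0 in function 'fitLine2D_wods'
```

View pics/w3.png

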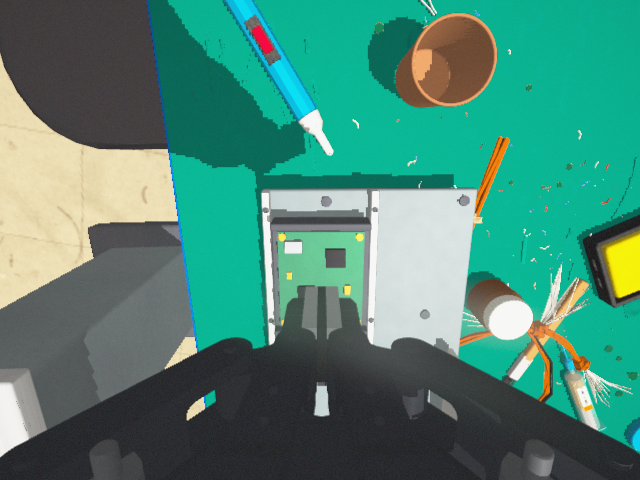

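The carrier's rear edge is at row 225 (fixture x -0.193). The pump's tip (330,152) and the cup (450,60) are clear of the descent. Now I'll check the wing from the top camera and plan the push.

```bash
cat > wing.py <<'E'
from h import *
for n in('top','scene'):
    c=cam(n);P=cloud(c);im=c['image'].astype(int)
    r=(im[...,0]>im[...,1]*2)&(im[...,0]>im[...,2]*2)&(im[...,0]>90);v,u=np.where(r)
    W=np.array([onplane(c,a,b,.075)[:2] for a,b in zip(u,v)]).reshape(-1,2);q=np.stack([(W-O)@ex,(W-O)@ey],1)*1000
    q=q[np.abs(q).max(1)<60].astype(np.float32)
    if len(q)>10: print(n,len(q),'wing',cv2.fitLine(q,cv2.DIST_L2,0,.01,.01).ravel().round(2),q.min(0),q.max(0))
E
python3 wing.py; python3 - <<'E'
from h import *
a=plan(F(-.224,-.065,.2),-1.3,3)
a=plan(F(-.224,-.065,.046),-1.3,5,a)
a=plan(F(-.02,-.065,.046),-1.3,14,a)
E
```

```text
top 72 wing [ 1.    0.   -2.76 -4.55] [-46.229897 -12.530136] [40.711067    0.32092783]
scene 119 wing [ 1.   -0.05  7.22 -2.07] [-45.469173 -14.544674] [55.347973 11.485963]
-0.0116 -0.001 -0.0003 0 -0.1 0; -0.0116 -0.0011 -0.0002 0 -0.1 0; -0.0117 -0.001 -0.0003 0 -0.1 0
0 0.0308 0 0 0 0; 0 0.0308 0 0 0 0; 0 0.0308 0 0 0 0; 0 0.0308 0 0 0 0; 0 0.0308 0.0001 0 0 0
0.0146 0 0 0 0 0; 0.0146 0 0 0 0 0; 0.0146 0 0 0 0 0; 0.0146 0 0 0 0 0; 0.0146 0 0 0 0 0; 0.0146 0 0 0 0 0; 0.0145 0 0 0 0 0; 0.0146 0 0 0 0 0; 0.0145 0 0 0 0 0; 0.0146 0 0 0 0 0; 0.0145 0 0 0 0 0; 0.0146 0 0 0 0 0; 0.0145 0 0.0001 0 0 0; 0.0146 0 0 0 0 0
```

The wing is in line with the channel. Descend and push.

Call:
{"method": "play_rows", "body": {"moves": "-0.0116 0 0 0 0 0; -0.0116 0 0 0 0 0; -0.0117 0 0 0 0 0; 0 0.031 0 0 0 0; 0 0.031 0 0 0 0; 0 0.031 0 0 0 0; 0 0.031 0 0 0 0; 0 0.026 0 0 0 0; 0 0 0 0 0 0; 0 0 0 0 0 0"}}

```text
t: 17.18
eef_pos: [0.4991, 0.3779, 0.0483]
tcp_rot: [[-0.026, 0.001, 1.0], [-1.0, 0.001, -0.026], [-0.001, -1.0, 0.001]]
force: [-0.7, -0.2, 0.8]
gripper_width: 0.0003
```

```bash
python3 - <<'E'
from h import *
s=readout.read_state();p=s['eef_pos'];print(p,(p[:2]-O)@ex,(p[:2]-O)@ey,s['force'],s['tcp_rot'].round(3).tolist())
E
```

```text
[0.49912189 0.37785012 0.04830664] -0.22544553511208648 -0.06400994513080671 [-0.71809466 -0.21958264  0.80824538] [[-0.026, 0.001, 1.0], [-1.0, 0.001, -0.026], [-0.001, -1.0, 0.001]]
```

Call:
{"method": "play_rows", "body": {"moves": "0.0146 0 0 0 0 0; 0.0146 0 0 0 0 0; 0.0146 0 0 0 0 0; 0.0146 0 0 0 0 0; 0.0146 0 0 0 0 0; 0.0146 0 0 0 0 0; 0.0146 0 0 0 0 0; 0.0146 0 0 0 0 0; 0.0146 0 0 0 0 0; 0.0146 0 0 0 0 0; 0.0146 0 0 0 0 0; 0.0146 0 0 0 0 0; 0.012 0 0 0 0 0; 0.008 0 0 0 0 0; 0.005 0 0 0 0 0; 0 0 0 0 0 0; 0 0 0 0 0 0"}}

```text
t: 19.3
eef_pos: [0.493, 0.1765, 0.0464]
tcp_rot: [[-0.027, -0.001, 1.0], [-1.0, -0.001, -0.027], [0.001, -1.0, -0.001]]
force: [-0.0, -0.0, -0.0]
gripper_width: -0.0
```

Call:
{"method": "play_rows", "body": {"moves": "0.005 0 0 0 0 0; 0.005 0 0 0 0 0; 0.004 0 0 0 0 0; 0.003 0 0 0 0 0; 0 0 0 0 0 0"}}

```text
t: 19.92
eef_pos: [0.4931, 0.1595, 0.0472]
tcp_rot: [[-0.027, 0.0, 1.0], [-1.0, -0.001, -0.027], [0.001, -1.0, 0.0]]
force: [0.2, -0.7, 0.4]
gripper_width: 0.0001
```

Call:
{"method": "play_rows", "body": {"moves": "0.002 0 0 0 0 0; 0.002 0 0 0 0 0; 0.001 0 0 0 0 0; 0 0 0 0 0 0; 0 0 0 0 0 0"}}

```text
t: 20.55
eef_pos: [0.4929, 0.155, 0.0473]
tcp_rot: [[-0.026, 0.0, 1.0], [-1.0, 0.0, -0.026], [-0.0, -1.0, 0.0]]
force: [-0.9, 2.2, 0.9]
gripper_width: -0.0002
```

Call:
{"method": "play_rows", "body": {"moves": "0.001 0 0 0 0 0; 0.001 0 0 0 0 0; 0.001 0 0 0 0 0; 0 0 0 0 0 0; 0 0 0 0 0 0"}}

```text
t: 21.18
eef_pos: [0.4925, 0.1545, 0.0473]
tcp_rot: [[-0.025, 0.0, 1.0], [-1.0, 0.005, -0.025], [-0.005, -1.0, -0.0]]
force: [-0.5, 11.6, 0.8]
gripper_width: -0.0001
```

View first.

The carrier is against the stops at 11.6 N. Backing off and lifting to look.

Call:
{"method": "play_rows", "body": {"moves": "-0.006 0 0 0 0 0; -0.012 0 0 0 0 0; -0.02 0 0 0 0 0; -0.01 -0.04 0 0 0 0; -0.01 -0.05 0 0 0 0; 0 -0.05 0 0 0 0; 0 0 0 0 0 0; 0 0 0 0 0 0"}}

```text
t: 22.18
eef_pos: [0.4941, 0.2106, 0.1864]
tcp_rot: [[-0.026, -0.001, 1.0], [-1.0, -0.0, -0.026], [0.0, -1.0, -0.001]]
force: [1.0, -0.1, 0.7]
gripper_width: -0.0002
```

```bash
python3 - <<'E'
from h import *
s=readout.read_state();p=s['eef_pos'];print(s['t'],p,(p[:2]-O)@ex,(p[:2]-O)@ey,s['joint_positions'].round(2))
c=cam('wrist');save(c,'w4.png')
t=cam('top');P=cloud(t)
fx=(P[...,:2]-O)@ex;fy=(P[...,:2]-O)@ey
m=(abs(fy+.065)<.025)&(P[...,2]>.053)&(P[...,2]<.075)&(fx>-.03)&(fx<.13)
print('carrier fx',np.percentile(fx[m],[1,50,99]).round(4),'z',np.median(P[m][:,2]))
print(onplane(c,321,240,.0637))
a=plan(F(-.034,.022,.16),-91.3,10)
a=plan(F(-.034,.022,.058),-91.3,4,a)
a=plan(F(-.034,.0155,.058),-91.3,1,a)
for th in list(range(8,90,8))+[90]:
    q=np.radians(th);p=.034*np.array([-np.cos(q),-np.sin(q)])+.0155*np.array([-np.sin(q),np.cos(q)])
    a=plan(F(*p,.058),-1.3-(90-th),1,a)
E
python3 wing.py
```

```text
22.175 [0.49413444 0.21060145 0.18644452] -0.05813382309766634 -0.06519934829599211 [ 0.34 -0.08  1.48 -0.    1.74  0.37]
carrier fx [0.0096 0.0607 0.1159] z 0.05911174120775953
[0.4945686 0.2040578 0.0637   ]
0.0023 0.0025 0.0088 0 9 0; 0.0009 0.0025 0.009 0 9 0; -0.0005 0.0025 0.0091 0 9 0; -0.0019 0.0025 0.0089 0 9 0; -0.0033 0.0025 0.0085 0 9 0; -0.0046 0.0024 0.0079 0 9 0; -0.0057 0.0025 0.007 0 8.9 0; -0.0068 0.0024 0.0061 0 9 0.1; -0.0076 0.0025 0.0049 0 8.9 0; -0.0083 0.0024 0.0038 0 9 0.1
0 0.0255 0 0 0 0; 0 0.0255 0 0 0 0; 0 0.0255 0 0 0 0; 0 0.0255 -0.0001 0 0 0
0.0065 0 0 0 0 0
0.0049 0 -0.0018 0 -8 0
0.0049 0 -0.0018 0 -8 0
0.0049 0 -0.0019 0 -8 0
0.0049 0 -0.0018 0 -8 0
0.0048 0 -0.0018 0 -8 0
0.0049 0 -0.0018 0 -8 0
0.0049 0 -0.0019 0 -8 0
0.0049 0 -0.0018 0 -8 0
0.0049 0 -0.0018 0 -8 0
0.0049 0 -0.0018 0 -8 0
0.0048 0 -0.0019 0 -8 0
0.0012 0 -0.0005 0 -2 0
top 69 wing [ 1.    0.   -2.43 -4.42] [-46.229897 -12.530136] [38.157867    0.32513356]
scene 116 wing [ 1.   -0.05  7.53 -1.88] [-45.469173 -14.513162] [55.347973 11.485963]
```

View pics/w4.png

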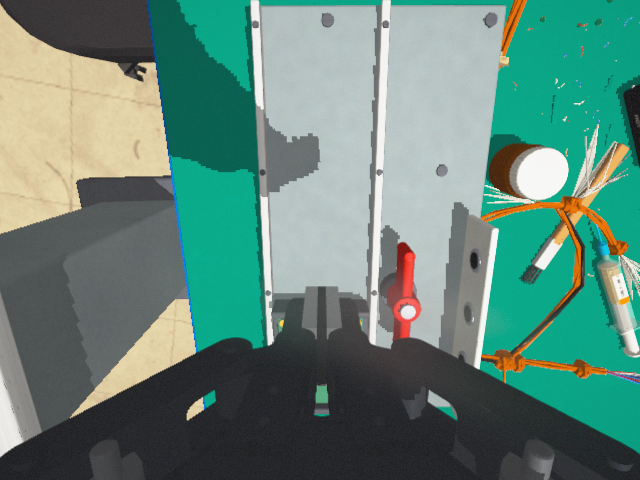

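The carrier is home, with its rear at fixture x 0.0096 against 0.010 expected. The wing's -x tip is at (403,248) and the hub at (408,312). Approaching the wing's +y side.

Call:
{"method": "play_rows", "body": {"moves": "0.0023 0.0025 0.0088 0 9 0; 0.0009 0.0025 0.009 0 9 0; -0.0005 0.0025 0.0091 0 9 0; -0.0019 0.0025 0.0089 0 9 0; -0.0033 0.0025 0.0085 0 9 0; -0.0046 0.0024 0.0079 0 9 0; -0.0057 0.0025 0.007 0 8.9 0; -0.0068 0.0024 0.0061 0 9 0; -0.0076 0.0025 0.0049 0 8.9 0; -0.0083 0.0024 0.0038 0 9 0; 0 0 0 0 0 0; 0 0 0 0 0 0"}}

```text
t: 23.88
eef_pos: [0.5812, 0.1843, 0.1618]
tcp_rot: [[-1.0, -0.001, -0.02], [0.02, -0.0, -1.0], [0.001, -1.0, 0.0]]
force: [0.1, 0.1, 0.2]
gripper_width: -0.0002
```

```bash
python3 - <<'E'
from h import *
s=readout.read_state();p=s['eef_pos'];print(s['t'],p,(p[:2]-O)@ex,(p[:2]-O)@ey,s['joint_positions'].round(2),s['tcp_rot'].round(3).tolist())
a=plan(F(-.034,.022,.058),-91.3,5)
E
```

```text
23.875 [0.58115154 0.18433944 0.16182913] -0.03385497998249119 0.022387794113866603 [0.25 0.12 1.33 0.   1.7  1.84] [[-1.0, -0.001, -0.02], [0.02, -0.0, -1.0], [0.001, -1.0, 0.0]]
0.0001 0.0208 0 0 0 0; 0 0.0208 0 0 0 0; 0.0001 0.0207 -0.0001 0 0 0; 0 0.0208 0 0 0.1 0; 0.0001 0.0207 -0.0001 0 0 0.1
```

Call:
{"method": "play_rows", "body": {"moves": "0 0.021 0 0 0 0; 0 0.021 0 0 0 0; 0 0.021 0 0 0 0; 0 0.021 0 0 0 0; 0 0.02 0 0 0 0; 0 0 0 0 0 0"}}

```text
t: 24.62
eef_pos: [0.5802, 0.184, 0.0555]
tcp_rot: [[-1.0, -0.004, -0.023], [0.023, -0.001, -1.0], [0.004, -1.0, 0.001]]
force: [-0.5, 0.2, 0.7]
gripper_width: -0.0001
```

Call:
{"method": "play_rows", "body": {"moves": "0.0065 0 0 0 0 0; 0.0049 0 -0.0018 0 -8 0; 0.0049 0 -0.0018 0 -8 0; 0.0049 0 -0.0019 0 -8 0; 0.0049 0 -0.0018 0 -8 0; 0.0048 0 -0.0018 0 -8 0; 0.0049 0 -0.0018 0 -8 0; 0 0 0 0 0 0"}}

```text
t: 25.62
eef_pos: [0.545, 0.1861, 0.06]
tcp_rot: [[-0.687, 0.003, 0.727], [-0.727, 0.001, -0.687], [-0.003, -1.0, 0.001]]
force: [1.5, 1.9, 0.2]
gripper_width: -0.0
```

Call:
{"method": "play_rows", "body": {"moves": "0.0049 0 -0.0019 0 -8 0; 0.0049 0 -0.0018 0 -8 0; 0.0049 0 -0.0018 0 -8 0; 0.0049 0 -0.0018 0 -8 0; 0.0048 0 -0.0019 0 -8 0; 0.0012 0 -0.0005 0 -2 0; 0 0 0 0 0 0; 0 0 0 0 0 0"}}

```text
t: 26.62
eef_pos: [0.5256, 0.1675, 0.0589]
tcp_rot: [[-0.025, 0.001, 1.0], [-1.0, 0.001, -0.025], [-0.001, -1.0, 0.001]]
force: [0.5, 3.7, 1.6]
gripper_width: -0.0002
```

```bash
python3 - <<'E'
from h import *
s=readout.read_state();p=s['eef_pos'];print(s['t'],p,(p[:2]-O)@ex,(p[:2]-O)@ey,s['force'],s['tcp_rot'].round(3).tolist())
E
python3 wing.py
```

```text
26.625 [0.52561217 0.16749176 0.05893252] -0.015751603816827227 -0.03275247931740678 [0.49244406 3.74822759 1.59063455] [[-0.025, 0.001, 1.0], [-1.0, 0.001, -0.025], [-0.001, -1.0, 0.001]]
scene 203 wing [ 0.04 -1.    7.43 -2.51] [ -8.056747 -48.823658] [28.39125  47.435886]
```

The wing is square. Backing off, rising and making the final check.

Call:
{"method": "play_rows", "body": {"moves": "-0.004 0 0 0 0 0; -0.008 0 0 0 0 0; -0.01 0 0 0 0 0; -0.01 -0.03 0 0 0 0; -0.02 -0.05 0 0 0 0; -0.02 -0.05 0 0 0 0; -0.02 -0.02 0 0 0 0; 0 0 0 0 0 0; 0 0 0 0 0 0"}}

```text
t: 27.85
eef_pos: [0.5268, 0.2588, 0.2066]
tcp_rot: [[-0.023, -0.002, 1.0], [-1.0, -0.001, -0.023], [0.002, -1.0, -0.002]]
force: [-0.4, -0.5, -0.3]
gripper_width: -0.0001
```

```bash
python3 wing.py; python3 - <<'E'
from h import *
s=readout.read_state();print(s['t'],s['eef_pos'],s['force'])
w=cam('wrist');t=cam('top')
P=cloud(t);fx=(P[...,:2]-O)@ex;fy=(P[...,:2]-O)@ey
m=(abs(fy+.065)<.025)&(P[...,2]>.053)&(P[...,2]<.075)&(fx>-.03)&(fx<.13)
print('carrier fx',np.percentile(fx[m],[1,50,99]).round(4))
m=(t['image'].min(-1)>120)&(abs(P[...,0]-.44)<.06)&(abs(P[...,1]+.37)<.06)&(P[...,2]>.04)
print('carton',m.sum(),np.median(P[m],axis=0))
tt=cv2.resize(t['image'][120:320,120:520],(800,400))
cv2.imwrite('pics/fin.png',np.vstack([tt,cv2.copyMakeBorder(cv2.resize(w['image'],(266,200)),0,0,0,534,cv2.BORDER_CONSTANT)])[...,::-1])
E
```

```text
top 93 wing [ 0.01 -1.   -2.33 -2.34] [-10.348399 -48.29894 ] [ 7.5070224 41.549335 ]
scene 197 wing [ 0.08 -1.    8.05 -1.28] [ -7.8672323 -48.823658 ] [28.39125  47.435886]
27.95 [0.52669398 0.25832873 0.20624255] [-0.67000135  0.69002626 -0.48274159]
carrier fx [0.0094 0.0606 0.1172]
carton 498 [ 0.43657817 -0.36748842  0.05430879]
```

View pics/fin.png

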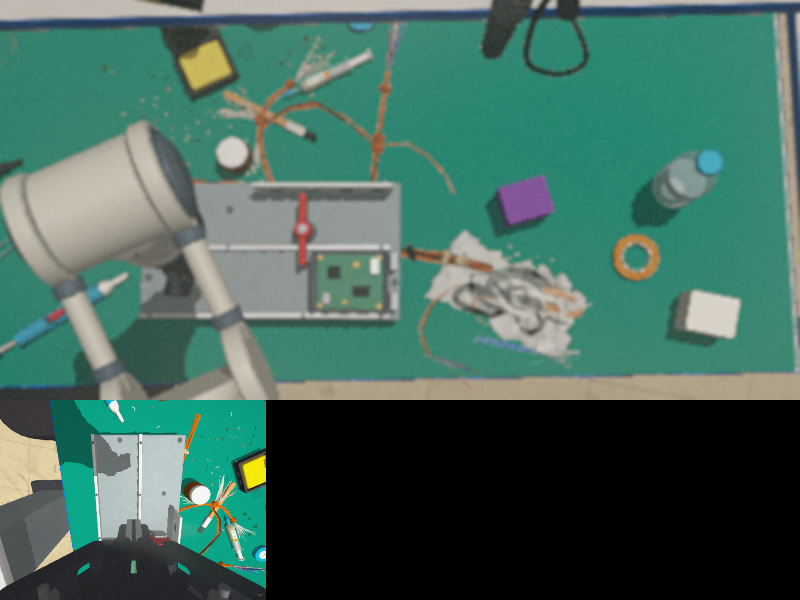

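The picture shows the wing at (303,230) square behind the carrier (348,281), which is against the stops. The carton stands at (710,315), and the jar, tape, bottle and pump haven't moved. Handing in.

```bash
python3 -c "
from plant import job
print(job.hand_in())"
```

```text
the job is handed in; nothing more can be done
None
```

The job is done and handed in at about 28 s of the 67 s allowed; handing in reports no verdict. I lifted the carton out and stood it on the free bench, swung the wing in line, pushed the carrier home, swung the wing back behind it and raised the arm clear.

| Check | Result |
|---|---|
| Carton | Upright at about (0.44, -0.37). Top measured at z 0.054 (0.055 expected), tilt under 0.001 rad just after release. |
| Carrier | Rear end at fixture x 0.0094–0.0096 m (0.010 when home). It met the stops at about 12 N. |
| Wing | Top camera puts it within about 0.01 rad of square; the scene camera read 0.04–0.08 rad. I take that gap as edge or mask error, and both are within the limit. |
| Panel | Wrist force read under 4 N in the readings during the wing moves; there was no sign of touching the panel. |
| Bystanders | Jar, tape, bottle and pump looked unmoved in the last picture. The arm hid the cup from view, but the gripper never went near it. |

The scene and top cameras placed the carton about 7 mm apart at the start, so I used the wrist camera for all close work.

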